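# Show a camera body to the bench magnifier and balance it on the domed rest

### The arm

A 6-joint arm with a two-finger parallel gripper is mounted at the origin on the work surface. World frame = base frame: x ahead of the robot, y to its left, z up, the work surface at z = 0. Lengths are in m, angles in rad, forces in N, time in s.
With the tool pointing down it reaches from about 0.35 to 0.775 m from the base axis. Payload 5.5 kg.
Tool frame: the origin (TCP) lies at the centre of the arm's flange, where the gripper is bolted on; the fingertips stand 173 mm ahead of it and the grasp point (between the pads) lies 155 mm ahead of it; z points along the fingers, y is the line along which they close (so a half turn about z gives the same grasp; the last joint's range is limited). The gripper opens to 85 mm and grips with 20 to 120 N. Pads are 22 mm wide; open, the fingers measure 114 mm over their backs; the gripper's body (76 mm by 85 mm) begins 54 mm behind the grasp point. The pads swing forward as they close: fully open they stand 13 mm farther back than shut.
Start: joints at [-1.427, 0.313, 0.046, 1.304, 0, 1.431], TCP at [0.161, -0.552, 0.405] pointing down, gripper open.
Joint ranges: [-2.76, 2.76], [-0.86, 1.69], [-1.03, 1.26], [-2.2, 2.34], [-1.47, 1.5], [-3.14, 3.14]. Speed limits (rad/s): [2.57, 2.57, 3.14, 3.14, 3.14, 3.14].

### API

Orientations are given as a unit quaternion [w, x, y, z].
In Python, from workcell import bot, vision gives the robot as it stands. The module is installed in compiled form; this text tells all that it offers.
- The arm moves only by the tool play_rows, never from a script. Its argument "increments" is a list of rows, each a list of 7 numbers: the shift along the tool's x, y, z in m, then the turn, a rotation vector about the tool's x, y, z in rad, then the gripper's target within -1 to 1 (fully open at 1, half-way at 0, shut at -1). A call has 1 to 20 rows; each row is the pose to reach, as a shift and turn from the pose commanded when the call began, along the tool's axes at that moment; what a row does not reach only later rows make up. A row lasts 1/12 s, in which the tool goes at most 41.7 mm and 7.16 degrees, less where a joint would pass 70% of its speed; a pose out of reach is approached as far as the arm can. A call with a gripper value outside its range is refused whole. The fingers move at their own pace and stop on an object; the grip force is fixed at half the most. Time passes only in rows, so rows that repeat a pose let the fingers close. It gives the time, the measured TCP pose, the force, the opening and the grip force at its end, in the units of the state.
- bot.state(): the state, without advancing time (a new reading comes with each control period).
- vision.capture(name): name is "side" or "top"; returns (picture, depth): 480x640x3 uint8, red, green, blue; 480x640 float32, m along the optical axis (not along the pixel's ray), 0 where there is no reading.
- vision.camera_info(name): a dict with "camera_matrix" (3x3 intrinsics, pixels), "pose" (4x4, takes a point from camera to world coordinates). Camera axes: x right, y down, z forward; pixel columns grow to the right and rows downward; lengths in m; the calibration is good to about 2 mm. A picture is of the moment at which its call begins. camera_info takes no time and is no camera call.
- bot.hand_in(): hands the job in; it is judged then, once.
The state is a dict: "time_s": time; "qpos": joint angles; "joint_velocities": joint speeds; "tau": joint torques, N m; "ee_pos": TCP position; "tcp_rot": TCP orientation; "wrist_force": force on the tool from outside, world axes, zero at the start; "wrist_torque": the same for the moment, N m; "grip_width": finger opening in m; "grip_force": force on a finger pad.
Only numpy, scipy, OpenCV 4.12 (cv2) and the standard library are available. Lean on these libraries where they do the work, as an engineer would, in place of code of your own. Each camera call takes 0.05 s, during which the arm holds its last target. There are 200 camera calls.

### The job

Pick up the camera body and hold it upright and still for half a second in the magnifier's focus, about 50 mm in front of the lens, squarely facing and centred on it: first its front with the lens mount, then its end with the hand grip, then its back. Then set it down gently, balanced upright on top of the domed rubber rest, and let go. Do not touch the magnifier or shift the bottle, jar, blower and screwdriver.

Things in the scene. Friction and masses are not known exactly. Their poses are not given: they have to be found in the camera images.
- camera: Loose camera body without lens, silver with black leatherette, 0.3 to 0.6 kg, standing on its flat base at any yaw. Chassis 130 mm wide (own y), 34 thick (x), 62 high (z up), round ends; front looks along -x; low dials (6 mm) on top near both ends. Origin: centre of the underside; its weight is centred over it within 1 mm, about 34 mm up.
- camera_finder (a point): Centre of the top of the finder housing, (0, 0, 92) mm in the camera's frame. The housing, 44 mm wide (y), 34 thick (x), stands 30 mm high on the middle of the chassis, front and back flush with it. Grip it from above, front to back (34 mm), fingertips at least 60 mm above the base to clear the lens mount.
- camera_front (a point): Centre of the outer face of the round steel lens mount, (-25, 0, 32) mm in the camera's frame; this side looks along the camera's -x. The mount is 50 mm in diameter and protrudes 8 mm; its upper edge is 57 mm above the base.
- camera_end (a point): Middle of the camera's end beside the hand grip, (0, 65, 32) mm in the camera's frame; this side looks along the camera's +y. The black hand grip (22 mm wide, 46 high) bulges 11 mm forward from the front near this end.
- camera_back (a point): Middle of the camera's plain back, (17, 0, 32) mm in the camera's frame; this side looks along the camera's +x. A small black eyepiece window lies above it in the finder housing.
- magnifier: Fixed bench magnifier on the left: dark steel base 90 x 100 mm, steel column up to 174 mm, level tube (54 mm in diameter at the front), centre line 135 mm above the table, whose glass in a white light ring looks along own -x. Origin: on the table, 60 mm behind the glass; the base reaches 35 mm before it and 55 mm behind, the tube 60 mm both ways.
- focus (a point): The magnifier's focus, in free air on its optical axis, 50 mm straight in front of the glass and 135 mm above the table. Its x axis points level from the focus to the glass; z is up.
- rest: Fixed round dark grey soft rubber rest, a smooth spherical dome: 167 mm in diameter at the table, 45 mm high, radius of curvature 100 mm. Origin: centre of its underside.
- rest_top (a point): The highest point, the middle, of the dome, 45 mm above the table. The camera stays balanced if its middle is put down within about 8 mm of it; it may rock a little and comes to rest within a second or two.
- bottle: Bystander: conical glass bottle with a tall dark red cap, 76 mm in diameter, 118 mm high, beyond the work. Origin: centre of its underside.
- jar: Bystander: white lidded jar, 56 mm in diameter, 55 mm high, on the far right. Origin: centre of its underside.
- blower: Bystander: black rubber air blower standing nozzle up, 52 mm in diameter, 105 mm high, on the far right beyond the work. Origin: centre of its underside.
- screwdriver: Bystander: screwdriver, 150 mm long, lying beyond the work. Its length is its x axis.
There are look-alikes about, which are no part of the job. Several things have the shape of the camera; the one meant has the colours described above.

How it is judged:
By the outcome, as a careful person would: the job done as asked, in the order asked, and still so for the second after the job is handed in, with the robot touching nothing.
It also fails if it takes over 67 s, if anything falls off the work surface, if the arm or the gripper's body presses on something with over 40 N, if the wrist force passes 120 N, or if a joint passes its speed limit or range.

## Working session

There is one attempt and no reset: what is moved stays moved. The work goes in short steps, Python scripts to look and compute and a tool call to move; the robot and the scene stay as the last step left them, time stands still between calls to the robot, and variables do not carry over. Pictures are saved under pics/ and viewed, at most 10 in all, crops included, and the job is handed in when it is done.

Besides the shell and the picture viewer there is one more tool, called after ">>>" by a JSON object that holds its "api" and its "payload". play_rows: Moves the arm, as the interface text tells. Its arguments: {"type":"object","properties":{"increments":{"type":"array"}},"required":["increments"]}

```bash
mkdir -p pics
cat > h.py <<'E'
import numpy as np, cv2
from workcell import bot, vision
def cap(n,f):
    p,d=vision.capture(n); cv2.imwrite(f'pics/{f}.png',p[:,:,::-1]); np.save(f'{f}.npy',d); return p,d
def world(n,d):
    i=vision.camera_info(n);K=np.array(i['camera_matrix']);T=np.array(i['pose'])
    v,u=np.indices(d.shape); P=np.stack([(u-K[0,2])/K[0,0]*d,(v-K[1,2])/K[1,1]*d,d],-1)
    return P@T[:3,:3].T+T[:3,3]
E
python3 - <<'E'
from h import *
for n in('side','top'):
    cap(n,n+'1'); i=vision.camera_info(n); print(n,np.round(i['camera_matrix'],1).tolist(),np.round(i['pose'],3).tolist())
print(bot.state())
E
```

```text
side [[497.4, 0.0, 318.2], [0.0, 497.4, 233.7], [0.0, 0.0, 1.0]] [[-0.839, -0.297, 0.456, 0.078], [-0.544, 0.418, -0.727, 0.744], [0.025, -0.858, -0.512, 0.673], [0.0, 0.0, 0.0, 1.0]]
top [[482.8, 0.0, 318.6], [0.0, 482.8, 237.9], [0.0, 0.0, 1.0]] [[0.062, -0.974, 0.216, 0.352], [-0.998, -0.06, 0.014, -0.091], [-0.0, -0.217, -0.976, 1.181], [0.0, 0.0, 0.0, 1.0]]
{'time_s': 0.1, 'qpos': array([-1.42662477e+00,  3.13918728e-01,  4.51133714e-02,  1.30362991e+00,
       -4.42717073e-05,  1.43117423e+00]), 'joint_velocities': array([ 0.00242805, -0.00240253,  0.0034139 , -0.00054636,  0.00021135,
        0.0011536 ]), 'tau': array([ 3.94123985e-03, -4.81724203e+01,  2.99245369e+01,  1.26667757e-02,
       -6.58216163e-05,  4.65390031e-06]), 'ee_pos': array([ 0.16094715, -0.55183079,  0.40391007]), 'tcp_rot': array([-8.19416460e-04,  9.89949190e-01,  1.41421105e-01, -2.39998585e-05]), 'wrist_force': array([ 0.39129742, -0.74141972,  1.12314408]), 'wrist_torque': array([-0.03009282, -0.00456988, -0.06644541]), 'grip_force': 0.0, 'grip_width': 0.08536282197742986}
```

View pics/top1.png

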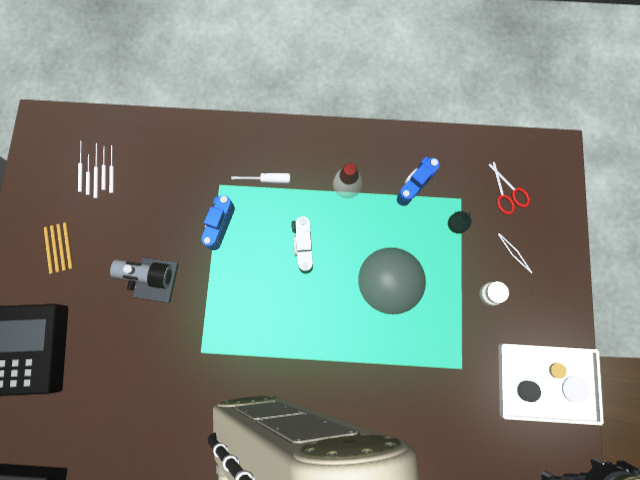

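View pics/side1.png

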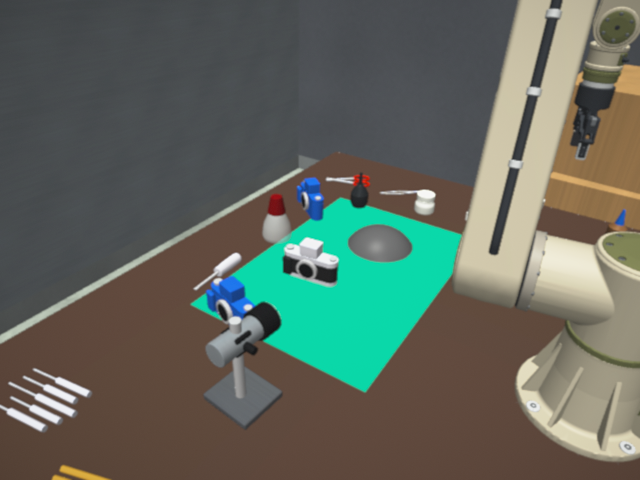

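The top picture shows the silver camera at about (303,243), its lens mount and grip facing left (+y), with the grip at the far end (294,226). The magnifier is at (115–177, 260–300) with its black glass end to the right at about (168,275), and the dome is at (392,280). In the side picture a blue look-alike stands close to the focus.

Run:
```python
from h import *
from scipy.optimize import least_squares
W={n:world(n,np.load(n+'1.npy')) for n in('top','side')}
I={n:cv2.imread(f'pics/{n}1.png').astype(int) for n in W}
def pts(n,u0,u1,v0,v1,z0,z1):
    p=W[n][v0:v1,u0:u1].reshape(-1,3); return p[(p[:,2]>z0)&(p[:,2]<z1)]
# dome
for n,b in(('top',(350,435,240,320)),('side',(340,420,220,265))):
    p=pts(n,*b,.012,.06)
    r=least_squares(lambda c:np.linalg.norm(p-c,axis=1)-.1,[p[:,0].mean(),p[:,1].mean(),-.055],loss='soft_l1',f_scale=.002)
    print('dome',n,r.x.round(4),len(p),p[:,2].max())
# camera
for n,b in(('top',(280,325,205,285)),('side',(270,350,230,295))):
    for z0,z1 in((.056,.072),(.085,.1)):
        p=pts(n,*b,z0,z1); r=cv2.minAreaRect((p[:,:2]*1000).astype(np.float32)); print('cam',n,z0,len(p),r,p[:,2].mean())
# magnifier
P=np.vstack([pts('top',100,182,250,310,.105,.172),pts('side',195,290,295,375,.105,.172)])
for n,b in(('top',(100,182,250,310)),('side',(195,290,295,375))):
    p=pts(n,*b,.11,.172); print('mag',n,len(p),p.min(0).round(3),p.max(0).round(3)); r=cv2.minAreaRect((p[:,:2]*1000).astype(np.float32)); print(r)
    b_=pts(n,*((125,185,250,310) if n=='top' else (195,290,360,430)),.008,.04); print('base',len(b_),cv2.minAreaRect((b_[:,:2]*1000).astype(np.float32)))
# blue
for n in W:
    m=(I[n][...,0]>120)&(I[n][...,2]<90)&(I[n][...,1]<120)
    for c in range(1,(q:=cv2.connectedComponentsWithStats(m.astype(np.uint8)))[0]):
        if q[2][c,4]>100:
            p=W[n][q[1]==c]; print('blue',n,q[3][c].round(),p.min(0).round(3),p.max(0).round(3))
t=cv2.imread('pics/top1.png')
cv2.imwrite('pics/crop1.png',np.hstack([cv2.resize(t[245:310,100:190],None,fx=4,fy=4,interpolation=2),cv2.resize(t[205:270,270:360],None,fx=4,fy=4,interpolation=2)]))
```

```text
dome top [ 0.5205 -0.26   -0.0547] 2896 0.04993187775180963
dome side [ 0.5209 -0.2604 -0.0555] 1403 0.047804305781461
cam top 0.056 452 ((587.394287109375, -37.244598388671875), (129.65206909179688, 39.80979919433594), 7.586450576782227) 0.0631932179489812
cam top 0.085 273 ((587.0014038085938, -40.4075927734375), (43.54444122314453, 32.585636138916016), 3.72648286819458) 0.09206389838307012
cam side 0.056 486 ((587.6967163085938, -35.81020736694336), (131.55809020996094, 45.58104705810547), 7.933815002441406) 0.06255627176048541
cam side 0.085 205 ((587.8051147460938, -40.167030334472656), (45.90655517578125, 36.008628845214844), 7.811314105987549) 0.09071472663054267
mag top 1278 [0.446 0.243 0.114] [0.509 0.367 0.172]
((476.7916259765625, 305.5635986328125), (123.59691619873047, 62.88314437866211), 88.80560302734375)
base 777 ((487.4691467285156, 314.9270935058594), (90.2917709350586, 104.78189849853516), 85.39991760253906)
mag side 2440 [0.447 0.246 0.112] [0.511 0.369 0.172]
((477.9450988769531, 307.182373046875), (122.88997650146484, 63.31744384765625), 89.00238037109375)
base 2395 ((486.4836120605469, 316.51129150390625), (92.4434814453125, 101.92608642578125), 84.79544830322266)
blue side [312. 197.] [ 0.078 -0.513 -0.002] [0.903 0.744 0.673]
blue side [228. 296.] [ 0.078  0.074 -0.002] [0.76  0.744 0.673]
```

View pics/crop1.png

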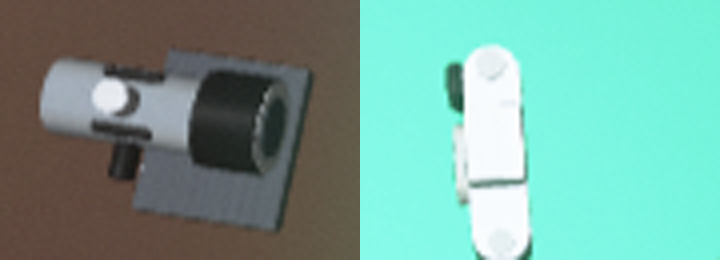

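Run:
```python
from h import *
from scipy.optimize import least_squares
W={n:world(n,np.load(n+'1.npy')) for n in('top','side')}
def pts(n,u0,u1,v0,v1,z0,z1):
    p=W[n][v0:v1,u0:u1].reshape(-1,3); return p[(p[:,2]>z0)&(p[:,2]<z1)]
B={'top':(100,182,250,310),'side':(195,290,295,375)}
for n in W:
    p=pts(n,*B[n],.12,.168)
    for y in np.arange(.24,.37,.015):
        q=p[abs(p[:,1]-y)<.006]
        if len(q): print(n,round(y,3),len(q),q[:,0].min().round(4),q[:,0].max().round(4),q[:,2].max().round(4))
P=np.vstack([pts(n,*B[n],.12,.168) for n in W]); F=P[(P[:,1]>.252)&(P[:,1]<.28)];R=P[(P[:,1]>.29)&(P[:,1]<.36)]
def f(a):
    g=lambda Q,r:np.hypot((Q[:,0]-a[0]-a[1]*(Q[:,1]-.3))*np.cos(a[1]),Q[:,2]-a[2])-r
    return np.r_[g(F,.027),g(R,a[3])]
r=least_squares(f,[.478,.08,.135,.024],loss='soft_l1',f_scale=.002);print(r.x.round(4))
for n in W:
    b=pts(n,*((125,185,250,310) if n=='top' else (195,290,360,430)),.008,.02)
    for y in np.arange(.27,.37,.015):
        q=b[abs(b[:,1]-y)<.005]
        if len(q): print('b',n,round(y,3),q[:,0].min().round(4),q[:,0].max().round(4))
    print(b.min(0),b.max(0))
p=pts('top',195,240,185,260,.03,.12);print('blue',p.min(0).round(3),p.max(0).round(3))
p=pts('top',325,370,150,205,.03,.14);print('bottle',p.min(0).round(3),p.max(0).round(3))
for n,b in(('top',(280,325,205,285)),('side',(270,350,230,295))):
    p=pts(n,*b,.08,.1)
    for x in np.arange(.56,.62,.01):
        q=p[abs(p[:,0]-x)<.005]; print(n,round(x,2),len(q),q[:,1].min().round(4) if len(q) else 0,q[:,1].max().round(4) if len(q) else 0)
```

```text
top 0.24 67 0.4651 0.5037 0.1625
top 0.255 142 0.4531 0.5066 0.1652
top 0.27 142 0.4545 0.5075 0.1657
top 0.285 91 0.4559 0.5035 0.1642
top 0.3 110 0.463 0.505 0.1584
top 0.315 125 0.4456 0.5058 0.1674
top 0.33 81 0.446 0.5066 0.1586
top 0.345 104 0.4669 0.5081 0.1594
top 0.36 101 0.468 0.5093 0.1594
side 0.24 2 0.473 0.4851 0.1597
side 0.255 199 0.4534 0.4984 0.1638
side 0.27 209 0.4546 0.4996 0.163
side 0.285 291 0.456 0.5091 0.1623
side 0.3 166 0.4635 0.4998 0.1572
side 0.315 140 0.4468 0.5035 0.1671
side 0.33 338 0.447 0.5056 0.1676
side 0.345 206 0.4665 0.5037 0.1585
side 0.36 355 0.4684 0.5106 0.1577
[0.4848 0.0857 0.1345 0.0214]
b top 0.27 0.4386 0.5303
b top 0.285 0.4334 0.5315
b top 0.3 0.4346 0.5328
b top 0.315 0.4346 0.5351
b top 0.33 0.4361 0.5361
b top 0.345 0.439 0.5379
b top 0.36 0.4386 0.5314
[0.43309636 0.267143   0.00801219] [0.53792257 0.36379386 0.01996261]
b side 0.27 0.4613 0.5221
b side 0.285 0.4338 0.5351
b side 0.3 0.434 0.535
b side 0.315 0.4355 0.5358
b side 0.33 0.4369 0.5382
b side 0.345 0.4388 0.5393
b side 0.36 0.4398 0.5376
[0.43317684 0.26860332 0.00800729] [0.53976875 0.36538803 0.01954785]
blue [0.567 0.143 0.03 ] [0.694 0.202 0.098]
bottle [ 0.724 -0.172  0.03 ] [ 0.781 -0.104  0.124]
top 0.56 3 -0.0324 -0.0282
top 0.57 62 -0.0599 -0.0275
top 0.58 69 -0.0592 -0.0244
top 0.59 62 -0.0566 -0.0239
top 0.6 61 -0.0559 -0.023
top 0.61 24 -0.0553 -0.0252
side 0.56 6 -0.0368 -0.0254
side 0.57 69 -0.0597 -0.0242
side 0.58 54 -0.0576 -0.0206
side 0.59 54 -0.0552 -0.0213
side 0.6 55 -0.0565 -0.0198
side 0.61 14 -0.0518 -0.0226
```

>>> {"api": "play_rows", "payload": {"increments": [[0.055,-0.037,0.005,0,0,-0.23,1],[0.11,-0.074,0.01,0,0,-0.46,1],[0.165,-0.111,0.016,0,0,-0.69,1],[0.22,-0.148,0.022,0,0,-0.9,1],[0.25,-0.17,0.028,0,0,-1.0,1],[0.28,-0.19,0.03,0,0,-1.1,1],[0.31,-0.21,0.033,0,0,-1.2,1],[0.34,-0.23,0.036,0,0,-1.3,1],[0.37,-0.25,0.04,0,0,-1.4,1],[0.4,-0.27,0.045,0,0,-1.5,1],[0.43,-0.29,0.05,0,0,-1.6,1],[0.46,-0.31,0.052,0,0,-1.7,1],[0.49,-0.33,0.054,0,0,-1.8,1],[0.52,-0.35,0.054,0,0,-1.9,1],[0.54,-0.365,0.054,0,0,-2.0,1],[0.553,-0.372,0.054,0,0,-2.1,1],[0.553,-0.372,0.054,0,0,-2.2,1],[0.553,-0.372,0.054,0,0,-2.3,1],[0.553,-0.372,0.054,0,0,-2.4,1],[0.553,-0.372,0.054,0,0,-2.5,1]]}}

```text
time_s: 1.77
ee_pos: [0.5878, -0.0394, 0.3498]
tcp_rot: [-0.001, 0.174, 0.985, -0.0]
wrist_force: [1.0, 0.1, 0.1]
grip_width: 0.0853
grip_force: 0.0
```

```bash
cat >> h.py <<'E'
from scipy.spatial.transform import Rotation as R
def go(xyz,yaw=None):
    "tool-frame shift and turn from the measured pose to TCP xyz, tool-x yaw in deg, pointing down"
    s=bot.state(); T=R.from_quat(np.roll(s['tcp_rot'],-1))
    y=np.radians(yaw); G=R.from_matrix(np.array([[np.cos(y),np.sin(y),0],[np.sin(y),-np.cos(y),0],[0,0,-1]]))
    x=T.as_matrix()[:,0]
    print('t',round(s['time_s'],2),'p',s['ee_pos'].round(4),'yaw',np.degrees(np.arctan2(x[1],x[0])).round(2),'q',s['qpos'].round(2),'w',round(s['grip_width'],4),'gf',round(s['grip_force'],1),'F',s['wrist_force'].round(1))
    print('shift',T.inv().apply(np.array(xyz)-s['ee_pos']).round(4),'turn',(T.inv()*G).as_rotvec().round(4))
E
python3 -c "
from h import *
go([.5875,-.0402,.30],187.6)"
```

```text
t 1.77 p [ 0.5878 -0.0394  0.3498] yaw 159.93 q [-0.2   0.36 -0.02  1.19 -0.    0.15] w 0.0853 gf 0.0 F [1.  0.1 0.1]
shift [-0.0001 -0.0009  0.0498] turn [ 0.     -0.0015 -0.483 ]
```

>>> {"api": "play_rows", "payload": {"increments": [[0,-0.001,0.01,0,0,-0.1,1],[0,-0.001,0.02,0,0,-0.2,1],[0,-0.001,0.03,0,0,-0.3,1],[0,-0.001,0.04,0,0,-0.4,1],[0,-0.001,0.05,0,-0.0015,-0.483,1],[0,-0.001,0.05,0,-0.0015,-0.483,1],[0,-0.001,0.05,0,-0.0015,-0.483,1]]}}

```text
time_s: 2.35
ee_pos: [0.587, -0.0409, 0.2999]
tcp_rot: [-0.0, -0.061, 0.998, 0.0]
wrist_force: [0.4, -0.4, 1.0]
grip_width: 0.0854
grip_force: 0.0
```

Run:
```python
from h import *
cap('side','side2');cap('top','top2')
go([.5875,-.0402,.236],187.6)
t=cv2.imread('pics/top2.png');s=cv2.imread('pics/side2.png')
cv2.imwrite('pics/crop2.png',np.hstack([cv2.resize(s[130:310,230:380],None,fx=2.6,fy=2.6,interpolation=2),cv2.resize(t[180:300,250:350],None,fx=3.9,fy=3.9,interpolation=2)]))
```

```text
t 2.45 p [ 0.5875 -0.0411  0.3011] yaw -172.94 q [-0.21  0.39 -0.11  1.08  0.   -0.33] w 0.0853 gf 0.0 F [-0.7 -0.3  0.1]
shift [0.     0.0009 0.0651] turn [-0.0006  0.0017 -0.0094]
```

View pics/crop2.png

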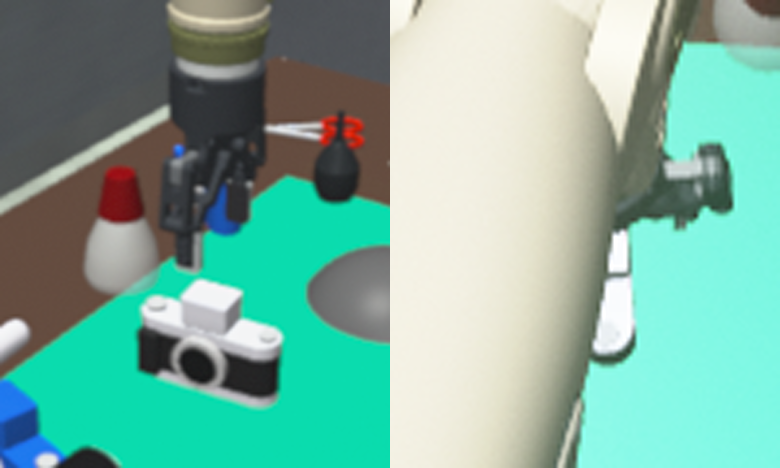

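The gripper stands above the camera with its fingers front and back of the finder housing (about (210,300) in the left half). Descending and closing.

>>> {"api": "play_rows", "payload": {"increments": [[0,0.001,0.012,0,0,-0.005,1],[0,0.001,0.024,0,0,-0.009,1],[0,0.001,0.036,0,0,-0.009,1],[0,0.001,0.048,0,0,-0.009,1],[0,0.001,0.056,0,0,-0.009,1],[0,0.001,0.061,0,0,-0.009,1],[0,0.001,0.063,0,0,-0.009,1],[0,0.001,0.063,0,0,-0.009,0.3],[0,0.001,0.063,0,0,-0.009,0],[0,0.001,0.063,0,0,-0.009,-0.4],[0,0.001,0.063,0,0,-0.009,-1],[0,0.001,0.063,0,0,-0.009,-1],[0,0.001,0.063,0,0,-0.009,-1],[0,0.001,0.063,0,0,-0.009,-1],[0,0.001,0.063,0,0,-0.009,-1],[0,0.001,0.063,0,0,-0.009,-1]]}}

```text
time_s: 3.78
ee_pos: [0.5877, -0.0401, 0.2385]
tcp_rot: [0.002, -0.067, 0.998, -0.0]
wrist_force: [-0.8, 1.1, 6.0]
grip_width: 0.0331
grip_force: 61.5
```

>>> {"api": "play_rows", "payload": {"increments": [[0,0,-0.005,0,0,0,-1],[0,0,-0.012,0,0,0,-1],[0,0,-0.025,0,0,0,-1],[0,0,-0.04,0,0,0,-1],[0,0,-0.055,0,0,0,-1],[0,0,-0.07,0,0,0,-1],[0,0,-0.085,0,0,0,-1],[0,0,-0.095,0,0,0,-1],[0,0,-0.101,0,0,0,-1],[0,0,-0.103,0,0,0,-1],[0,0,-0.103,0,0,0,-1],[0,0,-0.103,0,0,0,-1]]}}

```text
time_s: 4.78
ee_pos: [0.5869, -0.04, 0.3398]
tcp_rot: [-0.0, -0.067, 0.998, 0.0]
wrist_force: [0.1, 0.4, -5.2]
grip_width: 0.0328
grip_force: 60.4
```

Run:
```python
from h import *
p,d=cap('side','side3');W=world('side',d)
go([.5875,-.0402,.236],187.6)
m=(W[...,0]>.5)&(W[...,0]<.68)&(W[...,1]>-.1)&(W[...,1]<.02)&(W[...,2]>.085)&(W[...,2]<.21)
q=W[m];print(len(q),q.min(0).round(4),q.max(0).round(4))
c=q[(q[:,2]<.165)];print(cv2.minAreaRect((c[:,:2]*1000).astype(np.float32)))
# front-face leatherette plane normal
g=p.astype(int).max(-1); f=W[m&(g<70)&(W[...,2]<.155)]
cv,_,vt=np.linalg.svd(f-np.median(f,0),full_matrices=False);print(len(f),f.mean(0).round(4),vt[1:].round(3),cv)
cv2.imwrite('pics/crop3.png',cv2.resize(cv2.imread('pics/side3.png')[150:310,220:380],None,fx=3.7,fy=3.7,interpolation=2))
```

```text
t 4.83 p [ 0.5868 -0.0399  0.3396] yaw -172.31 q [-0.2   0.36 -0.04  1.16  0.   -0.34] w 0.033 gf 60.4 F [-0.9  0.3 -5.6]
shift [-0.0007 -0.0004  0.1036] turn [ 0.0002 -0.0004  0.0015]
2142 [ 0.5211 -0.0689  0.098 ] [ 0.6508 -0.0047  0.2099]
((585.3626708984375, -35.15376281738281), (130.84454345703125, 47.055877685546875), 8.548879623413086)
656 [ 0.5781 -0.0219  0.132 ] [[ 0.034 -0.022 -0.999]
 [-0.236  0.971 -0.03 ]] [[-0.0608816  -0.06886259 -0.03381189]
 [-0.05959601 -0.06497616 -0.05303313]
 [-0.05636715 -0.0731745  -0.03341162]
 ...
 [ 0.05142027  0.05589774 -0.01575396]
 [ 0.05330466  0.05612222 -0.02301843]
 [ 0.05408735  0.06729742 -0.06344234]]
```

View pics/crop3.png

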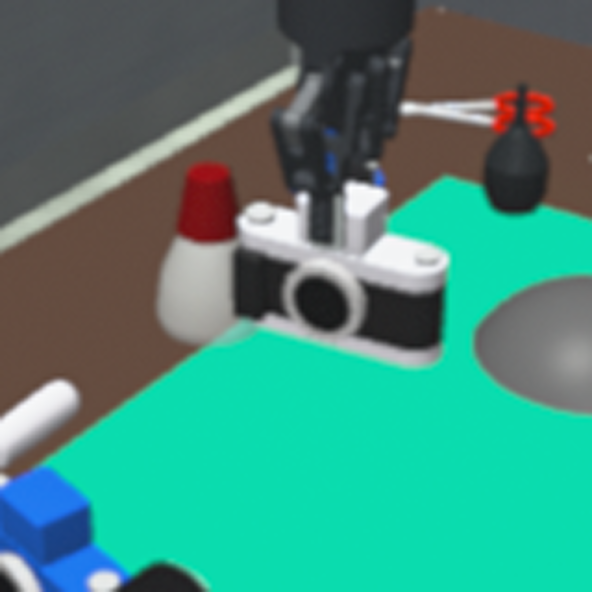

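```bash
python3 -c "
from h import *
go([.474,.07,.3415],175.1)"
```

```text
t 4.83 p [ 0.5868 -0.0399  0.3396] yaw -172.31 q [-0.2   0.36 -0.04  1.16  0.   -0.34] w 0.033 gf 60.4 F [-0.9  0.3 -5.6]
shift [ 0.0971  0.124  -0.0019] turn [ 1.000e-04 -4.000e-04  2.197e-01]
```

>>> {"api": "play_rows", "payload": {"increments": [[0.005,0.006,0,0,0,0.011,-1],[0.015,0.019,0,0,0,0.033,-1],[0.027,0.034,0,0,0,0.06,-1],[0.04,0.052,0,0,0,0.09,-1],[0.055,0.07,0,0,0,0.12,-1],[0.068,0.088,-0.001,0,0,0.15,-1],[0.08,0.103,-0.002,0,0,0.18,-1],[0.09,0.115,-0.002,0,0,0.2,-1],[0.095,0.121,-0.002,0,0,0.215,-1],[0.097,0.124,-0.002,0,0,0.22,-1],[0.097,0.124,-0.002,0,0,0.22,-1],[0.097,0.124,-0.002,0,0,0.22,-1]]}}

```text
time_s: 5.83
ee_pos: [0.4745, 0.0699, 0.3424]
tcp_rot: [0.001, 0.043, 0.999, -0.0]
wrist_force: [-0.7, 0.4, -4.8]
grip_width: 0.0328
grip_force: 60.5
```

Run:
```python
from h import *
go([.4739,.1711,.3415],175.1)
```

```text
t 5.83 p [0.4745 0.0699 0.3424] yaw 175.11 q [-0.02  0.16 -0.31  1.1  -0.    0.06] w 0.0328 gf 60.5 F [-0.7  0.4 -4.8]
shift [0.0092 0.1007 0.0009] turn [-0.0003  0.0019  0.0001]
```

>>> {"api": "play_rows", "payload": {"increments": [[0.001,0.006,0,0,0,0,-1],[0.002,0.018,0,0,0,0,-1],[0.003,0.034,0,0,0,0,-1],[0.005,0.052,0,0,0,0,-1],[0.006,0.069,0,0,0,0,-1],[0.008,0.084,0,0,0,0,-1],[0.009,0.094,0,0,0,0,-1],[0.009,0.099,0,0,0,0,-1],[0.009,0.101,0,0,0,0,-1],[0.009,0.101,0,0,0,0,-1],[0.009,0.101,0,0,0,0,-1]]}}

```text
time_s: 6.75
ee_pos: [0.4743, 0.1708, 0.3424]
tcp_rot: [0.001, 0.043, 0.999, -0.0]
wrist_force: [0.2, -0.6, -6.2]
grip_width: 0.0332
grip_force: 60.7
```

Run:
```python
from h import *
p,d=cap('side','side4');pt,dt=cap('top','top4')
go([.4739,.1711,.3415],175.1)
for n,dd in(('side',d),('top',dt)):
    W=world(n,dd); m=(W[...,0]>.38)&(W[...,0]<.56)&(W[...,1]>.1)&(W[...,1]<.225)&(W[...,2]>.09)&(W[...,2]<.175)
    q=W[m]; 
    if len(q)>50: print(n,len(q),q.min(0).round(4),q.max(0).round(4),cv2.minAreaRect((q[:,:2]*1000).astype(np.float32)))
cv2.imwrite('pics/crop4.png',np.hstack([cv2.resize(cv2.imread('pics/side4.png')[180:400,180:350],(390,505)),cv2.resize(cv2.imread('pics/top4.png')[200:330,90:250],(400,325)).repeat(1,0) if 0 else cv2.resize(cv2.imread('pics/top4.png')[190:346,90:213],(398,505))]))
```

```text
t 6.85 p [0.4742 0.1707 0.3424] yaw 175.03 q [ 0.19  0.2  -0.25  1.11 -0.    0.27] w 0.0331 gf 60.7 F [-0.2 -0.1 -5.8]
shift [0.0004 0.0004 0.0009] turn [-0.0004  0.0014 -0.0012]
side 2362 [0.409  0.1526 0.1019] [0.5398 0.1984 0.175 ] ((473.8974914550781, 177.03672790527344), (129.48681640625, 45.35752487182617), 5.072162628173828)
top 849 [0.4088 0.1477 0.1001] [0.5387 0.1972 0.1748] ((474.0079650878906, 171.33984375), (48.17226028442383, 130.4331817626953), 85.35975646972656)
```

View pics/crop4.png

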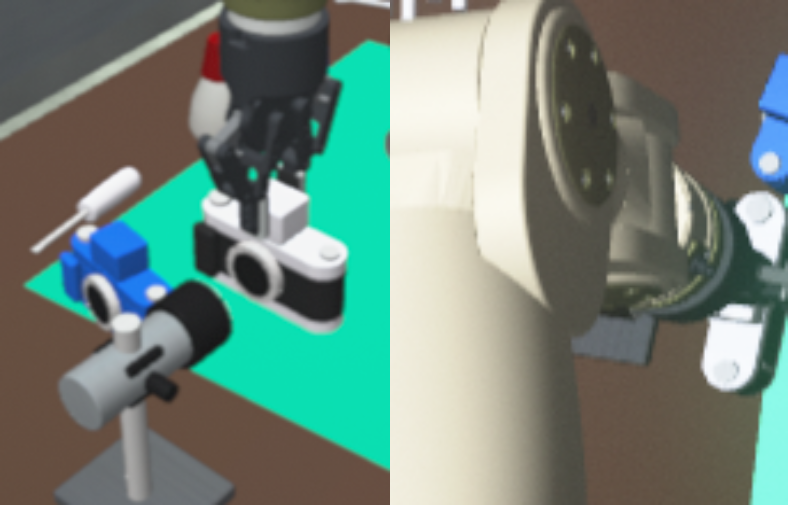

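Front side is squarely in focus: its long axis reads 5.1° against the wanted 4.9°, and it is centred at x = 0.474. Holding, then retreating and turning.

>>> {"api": "play_rows", "payload": {"increments": [[0,0,0,0,0,0,-1],[0,0,0,0,0,0,-1],[0,0,0,0,0,0,-1],[0,0,0,0,0,0,-1],[0,0,0,0,0,0,-1],[0,0,0,0,0,0,-1],[0,0,0,0,0,0,-1],[0,0,0,0,0,0,-1],[0,-0.005,0,0,0,0,-1],[0,-0.015,0,0,0,0,-1],[0,-0.03,0,0,0,0,-1],[0,-0.047,0,0,0,-0.03,-1],[0,-0.065,0,0,0,-0.08,-1],[0,-0.078,0,0,0,-0.15,-1],[0,-0.086,0,0,0,-0.23,-1],[0,-0.09,0,0,0,-0.32,-1],[0,-0.09,0,0,0,-0.41,-1],[0,-0.09,0,0,0,-0.5,-1],[0,-0.09,0,0,0,-0.58,-1],[0,-0.09,0,0,0,-0.6,-1]]}}

```text
time_s: 8.52
ee_pos: [0.4662, 0.0808, 0.3425]
tcp_rot: [0.001, -0.255, 0.967, -0.0]
wrist_force: [-0.2, 0.6, -5.5]
grip_width: 0.0331
grip_force: 60.8
```

>>> {"api": "play_rows", "payload": {"increments": [[0,0,0,0,0,-0.03,-1],[0,0,0,0,0,-0.1,-1],[0,0,0,0,0,-0.19,-1],[0,0,0,0,0,-0.28,-1],[0,0,0,0,0,-0.37,-1],[0,0,0,0,0,-0.46,-1],[0,0,0,0,0,-0.55,-1],[0,0,0,0,0,-0.64,-1],[0,0,0,0,0,-0.73,-1],[0,0,0,0,0,-0.81,-1],[0,0,0,0,0,-0.88,-1],[0,0,0,0,0,-0.93,-1],[0,0,0,0,0,-0.96,-1],[0,0,0,0,0,-0.97,-1],[0,0,0,0,0,-0.97,-1],[0,0,0,0,0,-0.97,-1]]}}

```text
time_s: 9.85
ee_pos: [0.4664, 0.0814, 0.3425]
tcp_rot: [0.0, -0.675, 0.738, -0.001]
wrist_force: [0.6, 0.0, -5.5]
grip_width: 0.0331
grip_force: 60.9
```

```bash
python3 -c "
from h import *
go([.4704,.1312,.3415],265.1)"
```

```text
t 9.85 p [0.4664 0.0814 0.3425] yaw -95.05 q [ 0.    0.15 -0.32  1.1  -0.   -1.48] w 0.0331 gf 60.9 F [ 0.6  0.  -5.5]
shift [-0.05    0.0004  0.001 ] turn [-0.0015 -0.0003 -0.0026]
```

>>> {"api": "play_rows", "payload": {"increments": [[-0.004,0,0,0,0,0,-1],[-0.012,0,0,0,0,0,-1],[-0.022,0,0,0,0,0,-1],[-0.033,0,0.001,0,0,0,-1],[-0.042,0,0.001,0,0,0,-1],[-0.048,0,0.001,0,0,0,-1],[-0.05,0,0.001,0,0,0,-1],[-0.05,0,0.001,0,0,0,-1],[-0.05,0,0.001,0,0,0,-1],[-0.05,0,0.001,0,0,0,-1]]}}

```text
time_s: 10.68
ee_pos: [0.4707, 0.1313, 0.3414]
tcp_rot: [0.0, -0.676, 0.737, -0.001]
wrist_force: [-0.4, -0.2, -4.4]
grip_width: 0.033
grip_force: 60.8
```

Run:
```python
from h import *
p,d=cap('side','side5');pt,dt=cap('top','top5')
go([.4704,.1312,.3415],265.1)
for n,dd in(('side',d),('top',dt)):
    W=world(n,dd); m=(W[...,0]>.38)&(W[...,0]<.56)&(W[...,1]>.03)&(W[...,1]<.225)&(W[...,2]>.09)&(W[...,2]<.175)
    q=W[m]; 
    if len(q)>50: print(n,len(q),q.min(0).round(4),q.max(0).round(4),cv2.minAreaRect((q[:,:2]*1000).astype(np.float32)))
```

```text
t 10.78 p [0.4708 0.1311 0.3415] yaw -95.0 q [ 0.11  0.18 -0.29  1.1  -0.   -1.38] w 0.0329 gf 60.8 F [ 0.5 -0.  -6.1]
shift [-0.0001  0.0004 -0.    ] turn [-0.0015 -0.0003 -0.0017]
side 1867 [0.4437 0.0667 0.1   ] [0.4932 0.1966 0.1749] ((467.8402099609375, 131.54705810546875), (130.28988647460938, 46.92591094970703), 87.49474334716797)
top 490 [0.444  0.0648 0.1016] [0.4857 0.1889 0.174 ] ((461.6173095703125, 127.16799926757812), (40.87604904174805, 125.65941619873047), 9.546112060546875)
```

End faces the lens at y ≈ 0.197, so holding it and turning on.

>>> {"api": "play_rows", "payload": {"increments": [[0,0,0,0,0,0,-1],[0,0,0,0,0,0,-1],[0,0,0,0,0,0,-1],[0,0,0,0,0,0,-1],[0,0,0,0,0,0,-1],[0,0,0,0,0,0,-1],[0,0,0,0,0,0,-1],[0,0,0,0,0,0,-1],[0.005,0,0,0,0,0,-1],[0.015,0,0,0,0,-0.02,-1],[0.028,0,0,0,0,-0.06,-1],[0.04,0,0,0,0,-0.12,-1],[0.047,0,0,0,0,-0.2,-1],[0.05,0,0,0,0,-0.29,-1],[0.05,0,0,0,0,-0.38,-1],[0.05,0,0,0,0,-0.47,-1],[0.05,0,0,0,0,-0.56,-1],[0.05,0,0,0,0,-0.64,-1],[0.05,0,0,0,0,-0.69,-1],[0.05,0,0,0,0,-0.7,-1]]}}

```text
time_s: 12.45
ee_pos: [0.4664, 0.0813, 0.3415]
tcp_rot: [-0.0, 0.888, -0.46, 0.001]
wrist_force: [-0.6, -0.2, -5.4]
grip_width: 0.033
grip_force: 60.9
```

>>> {"api": "play_rows", "payload": {"increments": [[0,0,0,0,0,-0.03,-1],[0,0,0,0,0,-0.1,-1],[0,0,0,0,0,-0.19,-1],[0,0,0,0,0,-0.28,-1],[0,0,0,0,0,-0.37,-1],[0,0,0,0,0,-0.46,-1],[0,0,0,0,0,-0.55,-1],[0,0,0,0,0,-0.62,-1],[0,0,0,0,0,-0.67,-1],[0,0,0,0,0,-0.7,-1],[0,0,0,0,0,-0.7,-1],[0,0,0,0,0,-0.7,-1]]}}

```text
time_s: 13.45
ee_pos: [0.4664, 0.0815, 0.3414]
tcp_rot: [0.0, 0.992, -0.129, 0.001]
wrist_force: [-0.6, -0.3, -5.4]
grip_width: 0.0328
grip_force: 60.9
```

```bash
python3 -c "
from h import *
go([.4745,.1791,.3415],355.1)"
```

```text
t 13.45 p [0.4664 0.0815 0.3414] yaw -14.85 q [ 0.    0.15 -0.33  1.1  -0.   -2.88] w 0.0328 gf 60.9 F [-0.6 -0.3 -5.4]
shift [-0.0172 -0.0964 -0.0001] turn [ 1.000e-04 -1.500e-03 -1.736e-01]
```

>>> {"api": "play_rows", "payload": {"increments": [[-0.001,-0.006,0,0,0,-0.01,-1],[-0.003,-0.018,0,0,0,-0.03,-1],[-0.006,-0.033,0,0,0,-0.06,-1],[-0.009,-0.05,0,0,0,-0.09,-1],[-0.012,-0.066,0,0,0,-0.12,-1],[-0.015,-0.08,0,0,0,-0.15,-1],[-0.016,-0.09,0,0,0,-0.165,-1],[-0.017,-0.095,0,0,0,-0.172,-1],[-0.017,-0.0965,0,0,0,-0.174,-1],[-0.017,-0.0965,0,0,0,-0.174,-1],[-0.017,-0.0965,0,0,0,-0.174,-1]]}}

```text
time_s: 14.37
ee_pos: [0.4745, 0.1789, 0.3414]
tcp_rot: [0.0, 0.999, -0.042, 0.001]
wrist_force: [-0.5, 0.3, -5.5]
grip_width: 0.0332
grip_force: 60.9
```

Run:
```python
from h import *
p,d=cap('side','side6');pt,dt=cap('top','top6')
go([.4745,.1791,.3415],355.1)
for n,dd in(('side',d),('top',dt)):
    W=world(n,dd); m=(W[...,0]>.38)&(W[...,0]<.56)&(W[...,1]>.1)&(W[...,1]<.225)&(W[...,2]>.09)&(W[...,2]<.175)
    q=W[m]; 
    if len(q)>50: print(n,len(q),q.min(0).round(4),q.max(0).round(4),cv2.minAreaRect((q[:,:2]*1000).astype(np.float32)))
```

```text
t 14.47 p [0.4746 0.1787 0.3414] yaw -4.84 q [ 0.2   0.21 -0.25  1.11 -0.   -2.86] w 0.0332 gf 60.9 F [-0.4 -1.4 -6. ]
shift [-0.0001 -0.0004 -0.0001] turn [ 0.0004 -0.0014  0.001 ]
side 2353 [0.41   0.1564 0.1014] [0.541  0.2023 0.175 ] ((474.54730224609375, 184.635498046875), (129.18231201171875, 43.420188903808594), 6.394436359405518)
top 900 [0.4098 0.1527 0.1012] [0.5387 0.1984 0.1749] ((474.21441650390625, 174.63168334960938), (44.44219207763672, 129.23153686523438), 88.06453704833984)
```

Back is in place; holding, retreating and turning back.

>>> {"api": "play_rows", "payload": {"increments": [[0,0,0,0,0,0,-1],[0,0,0,0,0,0,-1],[0,0,0,0,0,0,-1],[0,0,0,0,0,0,-1],[0,0,0,0,0,0,-1],[0,0,0,0,0,0,-1],[0,0,0,0,0,0,-1],[0,0,0,0,0,0,-1],[0,0.005,0,0,0,0,-1],[0,0.015,0,0,0,0,-1],[0,0.03,0,0,0,0.01,-1],[0,0.047,0,0,0,0.04,-1],[0,0.065,0,0,0,0.1,-1],[0,0.08,0,0,0,0.18,-1],[0,0.092,0,0,0,0.27,-1],[0,0.1,0,0,0,0.36,-1],[0,0.105,0,0,0,0.45,-1],[0,0.107,0,0,0,0.53,-1],[0,0.107,0,0,0,0.58,-1],[0,0.107,0,0,0,0.6,-1]]}}

```text
time_s: 16.13
ee_pos: [0.4654, 0.0717, 0.3415]
tcp_rot: [0.0, 0.942, -0.336, 0.001]
wrist_force: [0.6, 0.2, -5.1]
grip_width: 0.0328
grip_force: 60.9
```

```bash
python3 -c "
from h import *
go([.5207,-.260,.3415],265)"
```

```text
t 16.13 p [0.4654 0.0717 0.3415] yaw -39.33 q [-0.02  0.14 -0.33  1.1  -0.   -2.47] w 0.0328 gf 60.9 F [ 0.6  0.2 -5.1]
shift [0.253  0.2215 0.0003] turn [-0.0012 -0.0012  0.9717]
```

>>> {"api": "play_rows", "payload": {"increments": [[0.005,0.004,0,0,0,0.02,-1],[0.015,0.013,0,0,0,0.06,-1],[0.03,0.026,0,0,0,0.11,-1],[0.048,0.042,0,0,0,0.18,-1],[0.067,0.059,0,0,0,0.25,-1],[0.086,0.075,0,0,0,0.32,-1],[0.105,0.092,0,0,0,0.39,-1],[0.124,0.108,0,0,0,0.46,-1],[0.143,0.125,0,0,0,0.53,-1],[0.162,0.142,0,0,0,0.6,-1],[0.181,0.158,0,0,0,0.68,-1],[0.2,0.175,0,0,0,0.76,-1],[0.218,0.191,0,0,0,0.84,-1],[0.233,0.204,0,0,0,0.9,-1],[0.244,0.214,0,0,0,0.94,-1],[0.251,0.219,0,0,0,0.965,-1],[0.253,0.2215,0,-0.001,-0.001,0.972,-1],[0.253,0.2215,0,-0.001,-0.001,0.972,-1],[0.253,0.2215,0,-0.001,-0.001,0.972,-1]]}}

```text
time_s: 17.72
ee_pos: [0.5217, -0.2581, 0.3414]
tcp_rot: [0.0, -0.677, 0.736, 0.001]
wrist_force: [0.7, -0.1, -5.0]
grip_width: 0.033
grip_force: 60.9
```

Run:
```python
from h import *
p,d=cap('side','side7')
go([.5207,-.260,.2835],265)
W=world('side',d); m=(W[...,0]>.44)&(W[...,0]<.6)&(W[...,1]>-.36)&(W[...,1]<-.15)&(W[...,2]>.085)&(W[...,2]<.172)
q=W[m];print(len(q),q.min(0).round(4),q.max(0).round(4),cv2.minAreaRect((q[:,:2]*1000).astype(np.float32)))
```

```text
t 17.77 p [ 0.5218 -0.2578  0.3416] yaw -94.75 q [-0.6   0.35 -0.06  1.16  0.   -2.08] w 0.0332 gf 60.9 F [ 0.   0.5 -5.8]
shift [0.0023 0.0009 0.0581] turn [0.0005 0.0011 0.0044]
946 [ 0.4941 -0.3182  0.0997] [ 0.5457 -0.1909  0.1719] ((520.0820922851562, -254.66513061523438), (128.0343017578125, 50.82453155517578), 86.91687774658203)
```

>>> {"api": "play_rows", "payload": {"increments": [[0,0,0.005,0,0,0,-1],[0.001,0,0.013,0,0,0,-1],[0.002,0.001,0.023,0,0.001,0.004,-1],[0.002,0.001,0.033,0,0.001,0.004,-1],[0.002,0.001,0.042,0,0.001,0.004,-1],[0.002,0.001,0.049,0,0.001,0.004,-1],[0.002,0.001,0.053,0,0.001,0.004,-1],[0.002,0.001,0.055,0,0.001,0.004,-1],[0.002,0.001,0.056,0,0.001,0.004,-1],[0.002,0.001,0.056,0,0.001,0.004,-1],[0.002,0.001,0.056,0,0.001,0.004,-1]]}}

```text
time_s: 18.68
ee_pos: [0.521, -0.2609, 0.2861]
tcp_rot: [-0.0, -0.675, 0.738, -0.001]
wrist_force: [0.3, 0.5, -5.7]
grip_width: 0.0329
grip_force: 60.9
```

>>> {"api": "play_rows", "payload": {"increments": [[0,0,0.0005,0,0,0,-1],[0,0,0.001,0,0,0,-1],[0,0,0.001,0,0,0,-1],[0,0,0.001,0,0,0,-1]]}}

```text
time_s: 19.02
ee_pos: [0.5208, -0.2608, 0.2848]
tcp_rot: [-0.0, -0.675, 0.738, -0.0]
wrist_force: [-0.1, 0.7, -5.7]
grip_width: 0.0329
grip_force: 60.9
```

>>> {"api": "play_rows", "payload": {"increments": [[0,0,0.0005,0,0,0,-1],[0,0,0.001,0,0,0,-1],[0,0,0.001,0,0,0,-1],[0,0,0.001,0,0,0,-1]]}}

```text
time_s: 19.35
ee_pos: [0.5208, -0.2607, 0.2836]
tcp_rot: [-0.0, -0.675, 0.738, -0.0]
wrist_force: [0.7, 0.0, -5.6]
grip_width: 0.0333
grip_force: 60.9
```

```bash
python3 -c "
from h import *
go([.5207,-.260,.2835],265)"
```

```text
t 19.35 p [ 0.5208 -0.2607  0.2836] yaw -95.08 q [-0.6   0.39 -0.15  1.03 -0.   -2.08] w 0.0333 gf 60.9 F [ 0.7  0.  -5.6]
shift [-0.0007  0.0002  0.0001] turn [-0.0001 -0.0007 -0.0014]
```

>>> {"api": "play_rows", "payload": {"increments": [[-0.0005,0,0.0005,0,0,0,-1],[-0.0005,0,0.0008,0,0,0,-1],[-0.0005,0,0.0008,0,0,0,-1],[-0.0005,0,0.0008,0,0,0,-1]]}}

```text
time_s: 19.68
ee_pos: [0.5208, -0.2604, 0.2834]
tcp_rot: [-0.0, -0.675, 0.738, -0.001]
wrist_force: [-2.3, -0.3, 1.0]
grip_width: 0.0332
grip_force: 61.6
```

>>> {"api": "play_rows", "payload": {"increments": [[0,0,0.0004,0,0,0,-1],[0,0,0.0008,0,0,0,-1],[0,0,0.0008,0,0,0,-1],[0,0,0.0008,0,0,0,-1]]}}

```text
time_s: 20.02
ee_pos: [0.5208, -0.2604, 0.2834]
tcp_rot: [-0.0, -0.675, 0.738, -0.001]
wrist_force: [-3.4, -0.3, 6.9]
grip_width: 0.0332
grip_force: 62.6
```

Contact has been made (about 12 N pressing), so I'll ease off slightly and open.

>>> {"api": "play_rows", "payload": {"increments": [[0,0,-0.0008,0,0,0,-1],[0,0,-0.0008,0,0,0,-1],[0,0,-0.0008,0,0,0,-1],[0,0,-0.0008,0,0,0,-0.2],[0,0,-0.0008,0,0,0,-0.1],[0,0,-0.0008,0,0,0,0],[0,0,-0.0008,0,0,0,0.2],[0,0,-0.0008,0,0,0,0.4],[0,0,-0.0008,0,0,0,0.7],[0,0,-0.0008,0,0,0,1],[0,0,-0.0008,0,0,0,1],[0,0,-0.0008,0,0,0,1],[0,0,-0.0008,0,0,0,1],[0,0,-0.0008,0,0,0,1],[0,0,-0.0008,0,0,0,1]]}}

```text
time_s: 21.27
ee_pos: [0.5208, -0.2603, 0.2829]
tcp_rot: [-0.0, -0.675, 0.738, -0.0]
wrist_force: [0.9, 0.5, -0.4]
grip_width: 0.0852
grip_force: 0.0
```

Run:
```python
from h import *
p,d=cap('side','side8')
go([.5207,-.260,.40],265)
W=world('side',d); m=(W[...,0]>.44)&(W[...,0]<.6)&(W[...,1]>-.36)&(W[...,1]<-.15)&(W[...,2]>.05)&(W[...,2]<.115)
q=W[m];print(len(q),q.min(0).round(4),q.max(0).round(4),cv2.minAreaRect((q[:,:2]*1000).astype(np.float32)))
cv2.imwrite('pics/crop8.png',cv2.resize(cv2.imread('pics/side8.png')[130:280,300:450],None,fx=3.7,fy=3.7,interpolation=2))
```

```text
t 21.32 p [ 0.5209 -0.2603  0.2828] yaw -95.08 q [-0.6   0.39 -0.15  1.03 -0.   -2.08] w 0.0855 gf 0.0 F [ 0.9 -0.4 -0.7]
shift [-0.0002  0.0002 -0.1172] turn [-0.0002 -0.0007 -0.0013]
875 [ 0.4929 -0.3266  0.0501] [ 0.5441 -0.1935  0.1149] ((517.7227783203125, -259.83001708984375), (133.1693115234375, 47.4051628112793), 86.19802856445312)
```

View pics/crop8.png

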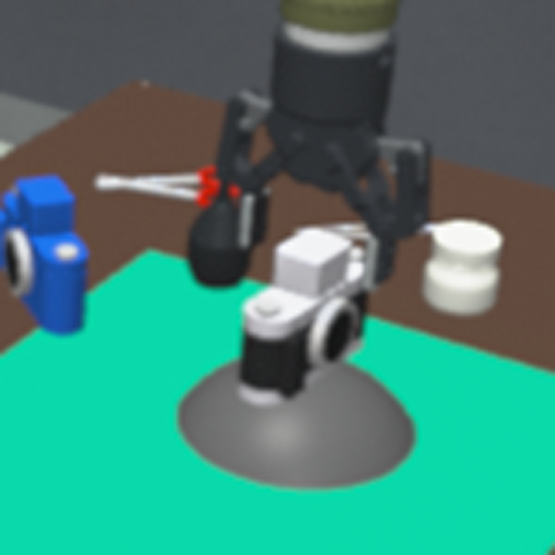

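The camera stands upright on the dome with the fingers open and clear. Retreating straight up and letting it settle.

>>> {"api": "play_rows", "payload": {"increments": [[0,0,-0.006,0,0,0,1],[0,0,-0.016,0,0,0,1],[0,0,-0.03,0,0,0,1],[0,0,-0.045,0,0,0,1],[0,0,-0.06,0,0,0,1],[0,0,-0.08,0,0,0,1],[0,0,-0.1,0,0,0,1],[0,0,-0.12,0,0,0,1],[0,0,-0.13,0,0,0,1],[0,0,-0.13,0,0,0,1],[0,0,-0.13,0,0,0,1],[0,0,-0.13,0,0,0,1],[0,0,-0.13,0,0,0,1],[0,0,-0.13,0,0,0,1],[0,0,-0.13,0,0,0,1],[0,0,-0.13,0,0,0,1],[0,0,-0.13,0,0,0,1],[0,0,-0.13,0,0,0,1],[0,0,-0.13,0,0,0,1],[0,0,-0.13,0,0,0,1]]}}

```text
time_s: 22.98
ee_pos: [0.5209, -0.2602, 0.4129]
tcp_rot: [-0.0, -0.675, 0.738, -0.0]
wrist_force: [-0.2, -0.6, 0.6]
grip_width: 0.0851
grip_force: 0.0
```

>>> {"api": "play_rows", "payload": {"increments": [[0,0,0,0,0,0,1],[0,0,0,0,0,0,1],[0,0,0,0,0,0,1],[0,0,0,0,0,0,1],[0,0,0,0,0,0,1],[0,0,0,0,0,0,1],[0,0,0,0,0,0,1],[0,0,0,0,0,0,1],[0,0,0,0,0,0,1],[0,0,0,0,0,0,1],[0,0,0,0,0,0,1],[0,0,0,0,0,0,1]]}}

```text
time_s: 23.98
ee_pos: [0.5208, -0.2602, 0.4128]
tcp_rot: [-0.0, -0.675, 0.738, -0.0]
wrist_force: [-0.3, 0.6, -1.0]
grip_width: 0.0853
grip_force: 0.0
```

Run:
```python
from h import *
p,d=cap('side','side9');cv2.imwrite('pics/crop9.png',cv2.resize(cv2.imread('pics/side9.png')[130:280,300:450],None,fx=3.7,fy=3.7,interpolation=2))
p2,_=cap('side','side10');print(np.abs(p.astype(int)-p2)[180:280,330:420].max())
```

```text
8
```

View pics/crop9.png

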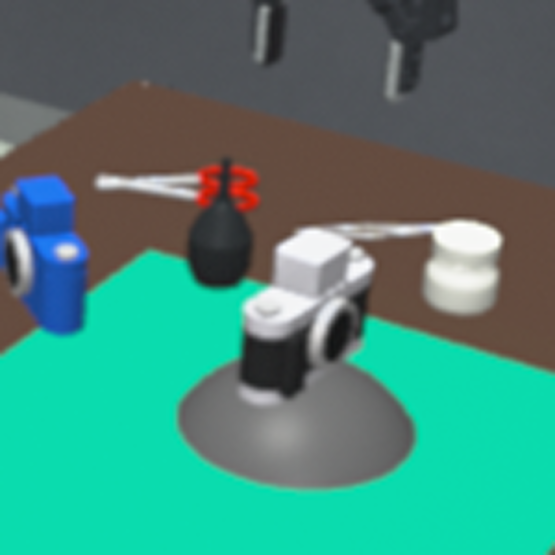

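The camera is balanced and still on the dome, with the gripper well clear.

```bash
python3 -c "
from workcell import bot
print(bot.hand_in())"
```

```text
the job is handed in; nothing more can be done
None
```

I held the camera's front, grip end and back in turn at the magnifier's focus, each for over half a second, then set it down upright and still on the dome and handed the job in after about 24 s; no verdict came back.

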